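# Reset the jammed label printer

### The arm

A 7-joint arm with a two-finger parallel gripper is mounted at the origin on the work surface. World frame = base frame: x ahead of the robot, y to its left, z up, the work surface at z = 0. Lengths are in m, angles in rad, forces in N, time in s.
With the tool pointing down it reaches from about 0.425 to 0.925 m from the base axis. Payload 6.8 kg.
Tool frame: the origin (TCP) lies on the front face of the gripper's body, between the roots of the fingers; the fingertips stand 73 mm ahead of it and the grasp point (between the pads) lies 54 mm ahead of it; z points along the fingers, y is the line along which they close (so a half turn about z gives the same grasp; the last joint's range is limited). The gripper opens to 85 mm and grips with 20 to 120 N. Pads are 22 mm wide; open, the fingers measure 114 mm over their backs; the gripper's body (76 mm by 85 mm) begins 54 mm behind the grasp point. The pads swing forward as they close: fully open they stand 13 mm farther back than shut.
Start: joints at [1.224, 0.477, 0.022, 1.555, -0.011, 1.109, -0.083], TCP at [0.16, -0.656, 0.304] pointing down, gripper open.
Joint ranges: [-2.96, 2.96], [-0.34, 2.1], [-1.41, 1.46], [0.24, 2.44], [-1.37, 4.51], [0.17, 1.92], [-2.96, 2.96]. Speed limits (rad/s): [2.39, 2.39, 3.14, 3.14, 3.14, 3.14, 3.14].

### API

Orientations are given as a unit quaternion [w, x, y, z].
In Python, from station import bot, optics gives the robot as it stands.
- The arm moves only by the tool drive_tool, never from a script. Its argument "deltas" is a list of rows, each an object with "gripper": the closure in counts, from 0 (fully open) to 255 (shut); "offset": the shift along the tool's x, y, z in units of 1000 mm (1.0 is 1000 mm), a list of three; "angular": the turn, a rotation vector about the tool's x, y, z in units of 45 degrees (1.0 is 45 degrees), a list of three. In form: [{"gripper": gripper, "offset": [dx, dy, dz], "angular": [rx, ry, rz]}, ...]. A call has 1 to 5 rows; each row is the pose to reach, as a shift and turn from the pose commanded when the call began, along the tool's axes at that moment; what a row does not reach only later rows make up. A row lasts 1/10 s, in which the tool goes at most 50 mm and 8.59 degrees, less where a joint would pass 70% of its speed; a pose out of reach is approached as far as the arm can. A call with a number of a shift or a turn outside -1 to 1 is refused whole. A call with a gripper value outside its range is refused whole. The fingers move at their own pace and stop on an object; "grip_force" is the grip in N (left out, the last holds). Time passes only in rows, so rows that repeat a pose let the fingers close. It gives the time, the measured TCP pose, the force, the opening and the grip force at its end, in the units of the state.
- bot.get_obs(): the state, without advancing time (a new reading comes with each control period).
- optics.read_camera(name): name is "scene" or "top"; returns the picture (420x560x3 uint8, blue, green, red); there is no depth.
- optics.camera_model(name): a dict with "fx", "fy", "cx", "cy" (pixels), "dist" ([k1, k2, p1, p2, k3] as OpenCV has them; the pictures are not rectified), "cam_to_world" (4x4, takes a point from camera to world coordinates). Camera axes: x right, y up, looking along -z (the intrinsics and any distortion apply to the point x, -y, -z); pixel columns grow to the right and rows downward; lengths in m; the calibration is good to about 2 mm. A picture is of the moment at which its call begins. camera_model takes no time and is no camera call.
- bot.hand_in(): hands the job in; it is judged then, once.
The state is a dict: "t": time; "q": joint angles; "joint_vel": joint speeds; "joint_torque": joint torques, N m; "eef_pos": TCP position; "tool_rot": TCP orientation; "contact_force": force on the tool from outside, world axes, zero at the start; "torque": the same for the moment, N m; "gripper_width": opening from 0.0 (shut) to 1.0 (fully open); "grasp_force": force on a finger pad.
Only numpy, scipy, OpenCV 4.12 (cv2) and the standard library are available. Lean on these libraries where they do the work, as an engineer would, in place of code of your own. Each camera call takes 0.05 s, during which the arm holds its last target. There are 200 camera calls.

### The job

The label printer on the clinic desk has jammed: push its blue shutter fully open by the yellow ridge with your fingertips, then reach down into the well under it and press the sunken red reset key all the way in, keeping it down for two seconds. Let the key spring back and push the shutter fully closed again. Nothing needs gripping: do not press the green feed key, and leave the pen cup, the glue bottle and the stapler standing where they are.

Things in the scene. Friction and masses are not known exactly. Their poses are not given: they have to be found in the camera images.
- printer: White and grey label printer fixed to the desk, 200 mm (its x) by 240 mm (its y), flat deck 80 mm above the desk. Origin: centre of its underside; x points from its front (label slot) to its rear, z up, y to the left when facing along x. On the deck from x = +25 to +95 mm lies a rounded roll cover, 25 mm high. A small red lamp on the deck is only for show.
- well (a point): Centre of the mouth of the recessed well, at deck height, at (-45, +50, 80) mm in the printer's frame. Rectangular, upright walls, 50 mm along the printer's x, 46 mm along its y, black floor 36 mm below the deck. The closed shutter covers it. Two dark guide rails (6 mm high, 5 mm wide) run along y, 33.5 mm either side of this point.
- shutter (a joint): Opening of the blue shutter in m: 0 fully closed (centred over the well), 0.058 fully open (end stop); it opens along the printer's -y, needs about 2 N to slide and stays where left. Starts 0 to 0.010 open. From 0.052 on the well is wholly uncovered. Its plate is 60 mm (x) by 58 mm (y), upper face 4.5 mm above the deck.
- ridge (a point): Middle of the top of the shutter's upright yellow ridge, which moves with the shutter. The ridge stands across the middle of the plate: 44 mm long along the printer's x, 8 mm thick along its y, its top 20.5 mm above the deck (16 mm above the plate). Push it on its +y face to open the shutter, on its -y face to close it.
- reset_key (a joint): Travel of the red reset key in m: 0 is released, 0.006 fully pressed (straight down). A spring returns it: it starts to move at about 1 N and bottoms at about 4 N.
- reset_top (a point): Centre of the top of the round red reset key (26 mm across), which stands in the middle of the well; when released its top lies 24 mm below the deck.
- feed_key (a joint): Travel of the green feed key in m: 0 is released, 0.004 fully pressed. It is to be left alone.
- feed_top (a point): Centre of the top of the round green feed key (20 mm across), at (-55, -88, 85) mm in the printer's frame, 5 mm above the deck.
- pen_cup: Black pen cup, 72 mm across and 95 mm high, with pens rising to 160 mm; stands beside the printer, to its left or right. Origin: centre of its underside. Loose; leave alone.
- glue: White glue bottle with yellow label and orange cap, 40 mm across and 95 mm high; stands on the other side of the printer from the cup. Origin: centre of its underside. Loose; leave alone.
- stapler: Blue and black stapler, 34 mm by 125 mm (long axis its y) and 45 mm high, lying in front of the printer. Origin: centre of its underside. Loose; leave alone.

How it is judged:
On the way, in this order (a step that is already met when the one before it is completed fails the run):
1. the shutter is pushed open (at least 51 mm), uncovering the well (value of joint shutter above 0.051 m), for 0.2 s.
2. the reset key is pressed in (at least 5 of its 6 mm) by the fingers and kept down for 1.8 s, with the shutter still open (value of joint reset_key above 0.005 m and contact force between the fingers and reset_key above 0.5 N and value of joint shutter above 0.045 m), for 1.8 s.
At the end, for the whole second after the job is handed in: The shutter is closed to within 4 mm, the reset key has sprung back (within 1.5 mm), the feed key is up, and the pen cup, glue bottle and stapler stand within 15 mm of where they were, the cup and bottle upright (value of joint shutter below 0.004 m and value of joint each of reset_key, feed_key below 0.0015 m and distance of each of pen_cup, glue, stapler from where it was at the start of the episode below 0.015 m and angle between each of pen_cup, glue's own z axis and vertical below 0.2 rad); the robot touches nothing.
It fails at once if the green feed key is pressed (more than 2 mm) (value of joint feed_key above 0.002 m).
It fails at once if the pen cup, glue bottle or stapler is lifted, knocked or moved more than 15 mm (distance of any of pen_cup, glue, stapler from where it was at the start of the episode above 0.015 m).
It also fails if it takes over 54 s, if anything falls off the work surface, if the arm or the gripper's body presses on something with over 40 N, if the wrist force passes 120 N, or if a joint passes its speed limit or range.

## Working session

There is one attempt and no reset: what is moved stays moved. The work goes in short steps, Python scripts to look and compute and a tool call to move; the robot and the scene stay as the last step left them, time stands still between calls to the robot, and variables do not carry over. Pictures are saved under pics/ and viewed, at most 10 in all, crops included, and the job is handed in when it is done.

Besides the shell and the picture viewer there is one more tool, called after ">>>" as name(argument=value, ...) on one line, values as JSON. drive_tool: Moves the arm, as the interface text tells. Its arguments: {"type":"object","properties":{"deltas":{"type":"array"},"grip_force":{"type":"number"}},"required":["deltas"]}

```bash
mkdir -p pics
python3 - <<'E'
from station import bot, optics
import cv2
for n in ("scene","top"):
    cv2.imwrite(f"pics/{n}0.png",optics.read_camera(n))
    print(n,optics.camera_model(n))
print(bot.get_obs())
E
```

```text
scene {'fx': 543.945409158563, 'fy': 543.945409158563, 'cx': 279.2213514544122, 'cy': 211.13587624476716, 'dist': array([-0.00280643,  0.        ,  0.        ,  0.        ,  0.        ]), 'cam_to_world': array([[ 0.7755089 , -0.43664189,  0.45599321,  1.04094795],
       [ 0.6311912 ,  0.52072787, -0.57483924, -0.60703292],
       [ 0.01355052,  0.73361185,  0.67943362,  0.85869759],
       [ 0.        ,  0.        ,  0.        ,  1.        ]])}
top {'fx': 537.8219476278531, 'fy': 537.8219476278531, 'cx': 294.33801976765415, 'cy': 203.00472848600947, 'dist': array([-0.05121338,  0.        ,  0.        ,  0.        ,  0.        ]), 'cam_to_world': array([[ 0.02404416,  0.98810047, -0.15191884,  0.36835419],
       [-0.99967719,  0.0225163 , -0.01176963,  0.03370404],
       [-0.00820892,  0.15215279,  0.98832289,  1.20617816],
       [ 0.        ,  0.        ,  0.        ,  1.        ]])}
{'t': 0.1, 'q': array([ 1.22392517,  0.47774456,  0.0223508 ,  1.55635687, -0.01151615,
        1.10929814, -0.08312526]), 'joint_vel': array([ 0.00020584, -0.00116928,  0.00026588, -0.00370032, -0.00257532,
        0.00137872,  0.00053828]), 'joint_torque': array([ 3.12119068e-03, -5.97772443e+01,  1.61293253e+00, -2.81961286e+01,
        1.27571283e-02,  4.98631343e-03, -1.79442407e-05]), 'eef_pos': array([ 0.1595412 , -0.65544552,  0.303003  ]), 'tool_rot': array([-8.24847460e-04,  9.92882827e-01,  1.19092351e-01, -1.55565792e-04]), 'contact_force': array([ 0.65683741, -0.00224232,  0.74680705]), 'torque': array([0.00807224, 0.03682525, 0.02980262]), 'grasp_force': 0.0, 'gripper_width': 1.0018791679956176}
```

View pics/top0.png

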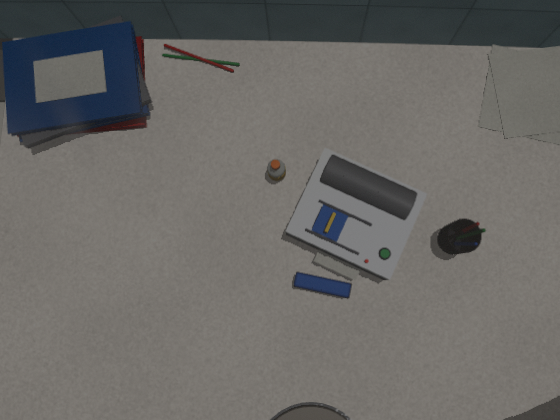

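View pics/scene0.png

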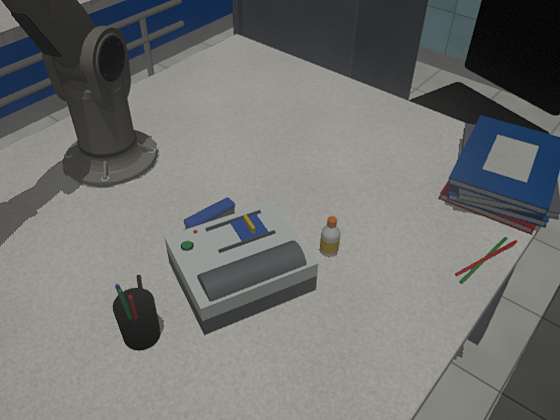

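The top view shows the printer centred near (355,212) with its front facing the robot. The ridge is at (330,222), the green key at (385,253), the stapler at (323,285), the glue at (277,170) and the cup at (460,236).

```bash
cat > h.py <<'E'
from station import bot, optics
import cv2, numpy as np
from scipy.spatial.transform import Rotation as R
def ray(n,uv):
    m=optics.camera_model(n);K=np.array([[m['fx'],0,m['cx']],[0,m['fy'],m['cy']],[0,0,1]])
    p=cv2.undistortPoints(np.array([[uv]],float),K,m['dist'])[0,0]
    T=m['cam_to_world'];return T[:3,3],T[:3,:3]@np.array([p[0],-p[1],-1])
def onplane(n,uv,z):
    o,d=ray(n,uv);return o+d*(z-o[2])/d[2]
def pix(n,P):
    m=optics.camera_model(n);T=np.linalg.inv(m['cam_to_world']);p=T[:3,:3]@np.asarray(P,float)+T[:3,3]
    K=np.array([[m['fx'],0,m['cx']],[0,m['fy'],m['cy']],[0,0,1]])
    return cv2.projectPoints(np.array([[p[0],-p[1],-p[2]]]),np.zeros(3),np.zeros(3),K,m['dist'])[0].ravel()
def blob(img,lo,hi,box):
    x0,y0,x1,y1=box;h=cv2.cvtColor(img[y0:y1,x0:x1],cv2.COLOR_BGR2HSV)
    k=cv2.inRange(h,lo,hi);n,l,s,c=cv2.connectedComponentsWithStats(k)
    if n<2: return None,0
    i=1+np.argmax(s[1:,4]);return c[i]+[x0,y0],s[i,4]
E
python3 - <<'E'
from h import *
G=((45,80,30),(85,255,255));Y=((18,110,80),(35,255,255))
for n,b in (("top",(290,180,420,280)),("scene",(170,195,310,300))):
    im=cv2.imread(f"pics/{n}0.png")
    g,a=blob(im,*G,b);y,c=blob(im,*Y,b)
    pg=onplane(n,g,.084);py=onplane(n,y,.098)
    print(n,g,a,y,c,pg,py,np.linalg.norm((pg-py)[:2]))
    d=(py-pg)[:2];th=np.arctan2(d[1],d[0])-np.arctan2(138,10);print(np.degrees(th))
im=cv2.imread("pics/top0.png")
b=blob(im,(100,100,30),(130,255,255),(285,265,360,305));print("stapler",b,onplane("top",b[0],.045))
b=blob(im,(0,0,0),(180,255,50),(430,205,500,270));print("cup",b,onplane("top",b[0],.09))
b=blob(im,(5,120,60),(16,255,255),(260,150,300,190));print("cap",b,onplane("top",b[0],.095))
E
```

```text
top [384.46376812 252.94202899] 69 [329.67692308 222.03076923] 65 [ 0.43993815 -0.14310138  0.084     ] [ 0.50047117 -0.02729988  0.098     ] 0.1306684128964279
-23.452834377075625
scene [186.42372881 244.3559322 ] 59 [248.95744681 223.30851064] 94 [ 0.44209266 -0.14284287  0.084     ] [ 0.50655253 -0.03037914  0.098     ] 0.12962702386174949
-25.675046599119618
stapler (array([321.97425997, 284.48777349]), np.int32(777)) [ 0.37209104 -0.01573787  0.045     ]
cup (array([459.057774  , 236.81818182]), np.int32(1177)) [ 0.4764411  -0.29807376  0.09      ]
cap (array([274.88059701, 164.        ]), np.int32(67)) [0.62168026 0.090096   0.095     ]
```

Run:
```python
from h import *
im=cv2.imread("pics/top0.png")
th=np.radians(-24.);ex=np.array([np.cos(th),np.sin(th)]);ey=np.array([-ex[1],ex[0]])
ridge=np.array([.5005,-.0273])
# dark pixels near predicted rails, mapped to deck frame about ridge
h=cv2.cvtColor(im,cv2.COLOR_BGR2HSV)
m=(h[...,2]<95)&(h[...,1]<90)
pts=[]
for v,u in np.argwhere(m[170:285,280:430]):
    p=onplane("top",(u+280,v+170),.086)[:2]-ridge;pts.append((p@ex,p@ey))
pts=np.array(pts)*1000
for s in (-33.5,33.5):
    k=(abs(pts[:,0]-s)<8)&(pts[:,1]<25)&(pts[:,1]>-85)
    q=pts[k].astype(np.float32);l=cv2.fitLine(q,cv2.DIST_HUBER,0,.01,.01).ravel()
    print(s,k.sum(),l,"x at 0",l[2]-l[3]*l[0]/l[1],"dyaw",np.degrees(np.arctan(-l[0]/l[1])))
cv2.imwrite("pics/crop.png",cv2.resize(im[140:290,260:440],None,fx=4,fy=4,interpolation=2))
```

```text
Traceback (most recent call last):
  File "h.py", line 9, in onplane
    o,d=ray(n,uv);return o+d*(z-o[2])/d[2]
        ~~~^^^^^^
  File "h.py", line 5, in ray
    m=optics.camera_model(n);K=np.array([[m['fx'],0,m['cx']],[0,m['fy'],m['cy']],[0,0,1]])
ValueError: time passes only in moves, steps and waits
```

View pics/crop.png

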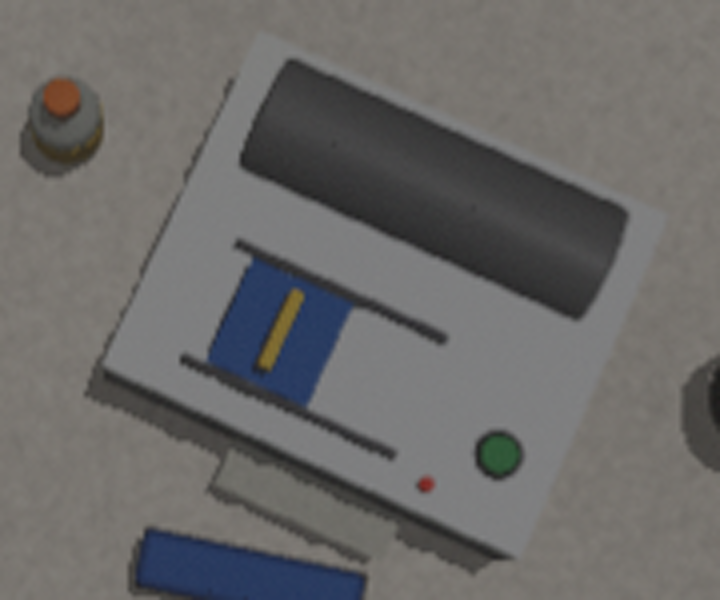

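Yaw is −23.6°, the shutter is about 8 mm open, and the well is near (0.504, −0.020). I'll go above the +y side of the ridge with the tool's x axis along the printer's y and the fingers shut.

```bash
cat >> h.py <<'E'
th=np.radians(-23.6);ex=np.array([np.cos(th),np.sin(th)]);ey=np.array([-ex[1],ex[0]])
well=np.array([.504,-.0204])
Rt=np.column_stack([np.r_[ey,0],np.r_[ex,0],[0,0,-1.]])
def go(dx,dy,z):
    o=bot.get_obs();w,x,y,zz=o['tool_rot'];Rc=R.from_quat([x,y,zz,w])
    p=np.r_[well+dx*ex+dy*ey,z]
    e=o['eef_pos'];d=e[:2]-well
    print("t",o['t'],"at",np.round([d@ex,d@ey,e[2]],4),"F",np.round(o['contact_force'],1))
    print("off",np.round(Rc.inv().apply(p-e),4),"ang",np.round((Rc.inv()*R.from_matrix(Rt)).as_rotvec()/(np.pi/4),4))
E
python3 -c "
from h import *
go(0,.022,.300)"
```

```text
t 0.1 at [-0.0614 -0.7198  0.303 ] F [ 0.7 -0.   0.7]
off [ 0.4982 -0.5531  0.0039] ang [-2.0000e-03 -8.0000e-04 -1.1716e+00]
```

>>> drive_tool(deltas=[{"gripper": 255, "offset": [0.498, -0.553, 0.004], "angular": [0, 0, -0.9]}, {"gripper": 255, "offset": [0.498, -0.553, 0.004], "angular": [0, 0, -0.9]}, {"gripper": 255, "offset": [0.498, -0.553, 0.004], "angular": [0, 0, -0.9]}, {"gripper": 255, "offset": [0.498, -0.553, 0.004], "angular": [0, 0, -0.9]}, {"gripper": 255, "offset": [0.498, -0.553, 0.004], "angular": [0, 0, -0.9]}])

```text
t: 0.6
eef_pos: [0.2787, -0.4337, 0.3023]
tool_rot: [-0.0, 0.889, 0.458, -0.0]
contact_force: [0.3, -0.1, 0.2]
gripper_width: 0.142
grasp_force: 0.0
```

```bash
python3 -c "
from h import *
go(0,.022,.300)"
```

```text
t 0.6 at [-0.0409 -0.4689  0.3023] F [ 0.3 -0.1  0.2]
off [ 0.4888 -0.0612  0.0023] ang [-0.0005 -0.     -0.2645]
```

>>> drive_tool(deltas=[{"gripper": 255, "offset": [0.489, -0.061, 0.002], "angular": [0, 0, -0.264]}, {"gripper": 255, "offset": [0.489, -0.061, 0.002], "angular": [0, 0, -0.264]}, {"gripper": 255, "offset": [0.489, -0.061, 0.002], "angular": [0, 0, -0.264]}, {"gripper": 255, "offset": [0.489, -0.061, 0.002], "angular": [0, 0, -0.264]}, {"gripper": 255, "offset": [0.489, -0.061, 0.002], "angular": [0, 0, -0.264]}])

```text
t: 1.1
eef_pos: [0.3987, -0.2146, 0.3015]
tool_rot: [0.0, 0.838, 0.545, -0.0]
contact_force: [1.4, -0.9, 0.2]
gripper_width: -0.001
grasp_force: 0.0
```

```bash
python3 -c "
from h import *
go(0,.022,.300)"
```

```text
t 1.1 at [-0.0187 -0.2201  0.3015] F [ 1.4 -0.9  0.2]
off [0.2422 0.0172 0.0014] ang [ 0.0001  0.0004 -0.0079]
```

>>> drive_tool(deltas=[{"gripper": 255, "offset": [0.242, 0.017, 0.001], "angular": [0, 0, -0.008]}, {"gripper": 255, "offset": [0.242, 0.017, 0.001], "angular": [0, 0, -0.008]}, {"gripper": 255, "offset": [0.242, 0.017, 0.001], "angular": [0, 0, -0.008]}, {"gripper": 255, "offset": [0.242, 0.017, 0.001], "angular": [0, 0, -0.008]}, {"gripper": 255, "offset": [0.242, 0.017, 0.001], "angular": [0, 0, -0.008]}])

```text
t: 1.6
eef_pos: [0.5127, 0.0004, 0.3005]
tool_rot: [-0.0, 0.836, 0.548, 0.0]
contact_force: [0.6, -0.8, 0.3]
gripper_width: -0.001
grasp_force: 0.0
```

>>> drive_tool(deltas=[{"gripper": 255, "offset": [0, 0, 0.04], "angular": [0, 0, 0]}, {"gripper": 255, "offset": [0, 0, 0.08], "angular": [0, 0, 0]}, {"gripper": 255, "offset": [0, 0, 0.105], "angular": [0, 0, 0]}, {"gripper": 255, "offset": [0, 0, 0.105], "angular": [0, 0, 0]}, {"gripper": 255, "offset": [0, 0, 0.105], "angular": [0, 0, 0]}])

```text
t: 2.1
eef_pos: [0.5122, -0.0021, 0.1958]
tool_rot: [-0.0, 0.837, 0.548, -0.0]
contact_force: [-0.2, -0.8, 0.7]
gripper_width: -0.0
grasp_force: 0.0
```

```bash
python3 -c "
from h import *
go(0,.022,.162)
for n in ('top','scene'): cv2.imwrite(f'pics/{n}1.png',optics.read_camera(n))
a=cv2.imread('pics/top1.png')[150:290,260:400];b=cv2.imread('pics/scene1.png')[160:300,180:320]
cv2.imwrite('pics/c1.png',cv2.resize(np.hstack([a,b]),None,fx=2.8,fy=2.8))
"
```

```text
t 2.1 at [0.0002 0.02   0.1958] F [-0.2 -0.8  0.7]
off [ 0.002  -0.0001  0.0338] ang [-0.0009  0.0001  0.0006]
```

View pics/c1.png

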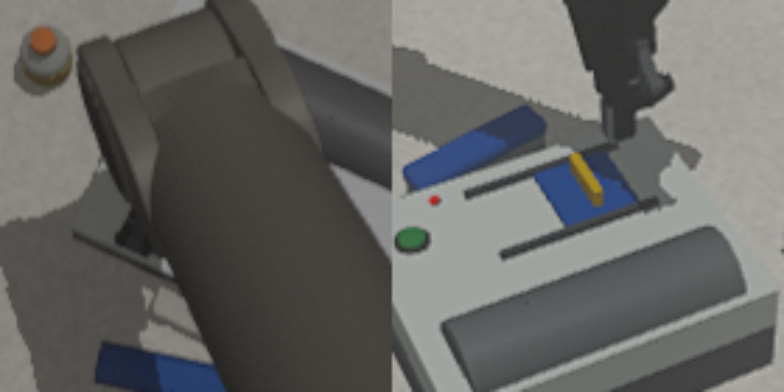

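The scene crop shows the shut fingertips hovering just past the ridge's +y face, at about scene pixel (261,208). The arm hides the shutter in the top view.

```bash
python3 -c "
from h import *
print(pix('scene',[.5122,-.0021,.1228]),pix('scene',np.r_[well-.0077*ey,.1005]))"
```

```text
[260.1419349  208.13062951] [247.78998477 220.3895002 ]
```

>>> drive_tool(deltas=[{"gripper": 255, "offset": [0.002, 0, 0.012], "angular": [0, 0, 0]}, {"gripper": 255, "offset": [0.002, 0, 0.024], "angular": [0, 0, 0]}, {"gripper": 255, "offset": [0.002, 0, 0.033], "angular": [0, 0, 0]}, {"gripper": 255, "offset": [0.002, 0, 0.033], "angular": [0, 0, 0]}, {"gripper": 255, "offset": [0.002, 0, 0.033], "angular": [0, 0, 0]}])

```text
t: 2.7
eef_pos: [0.5127, -0.0004, 0.1621]
tool_rot: [-0.0, 0.837, 0.548, -0.0]
contact_force: [-0.4, 0.6, 0.5]
gripper_width: -0.001
grasp_force: 0.0
```

>>> drive_tool(deltas=[{"gripper": 255, "offset": [-0.01, 0, 0], "angular": [0, 0, 0]}, {"gripper": 255, "offset": [-0.02, 0, 0], "angular": [0, 0, 0]}, {"gripper": 255, "offset": [-0.03, 0, 0], "angular": [0, 0, 0]}, {"gripper": 255, "offset": [-0.04, 0, 0], "angular": [0, 0, 0]}, {"gripper": 255, "offset": [-0.05, 0, 0], "angular": [0, 0, 0]}])

```text
t: 3.2
eef_pos: [0.4927, -0.0471, 0.1629]
tool_rot: [0.0, 0.837, 0.548, 0.0]
contact_force: [1.5, 2.1, 1.8]
gripper_width: -0.001
grasp_force: 1.2
```

>>> drive_tool(deltas=[{"gripper": 255, "offset": [-0.004, 0, 0], "angular": [0, 0, 0]}, {"gripper": 255, "offset": [-0.008, 0, 0], "angular": [0, 0, 0]}, {"gripper": 255, "offset": [-0.011, 0, 0], "angular": [0, 0, 0]}, {"gripper": 255, "offset": [-0.013, 0, 0], "angular": [0, 0, 0]}, {"gripper": 255, "offset": [-0.013, 0, 0], "angular": [0, 0, 0]}])

```text
t: 3.7
eef_pos: [0.4877, -0.0584, 0.1625]
tool_rot: [0.0, 0.837, 0.548, -0.0]
contact_force: [0.7, -0.6, 0.2]
gripper_width: 0.002
grasp_force: 0.4
```

```bash
python3 -c "
from h import *
go(0,-.043,.162)"
```

```text
t 3.7 at [ 0.0002 -0.0414  0.1625] F [ 0.7 -0.6  0.2]
off [-0.0016 -0.0002  0.0005] ang [0.     0.0004 0.0003]
```

Not at the stop yet by force, so I'll keep nudging until it resists.

>>> drive_tool(deltas=[{"gripper": 255, "offset": [-0.002, 0, 0], "angular": [0, 0, 0]}, {"gripper": 255, "offset": [-0.004, 0, 0], "angular": [0, 0, 0]}, {"gripper": 255, "offset": [-0.004, 0, 0], "angular": [0, 0, 0]}])

```text
t: 4.0
eef_pos: [0.4872, -0.0591, 0.1627]
tool_rot: [-0.001, 0.836, 0.549, 0.002]
contact_force: [4.1, 8.2, -3.0]
gripper_width: -0.002
grasp_force: 4.7
```

>>> drive_tool(deltas=[{"gripper": 255, "offset": [0.006, 0, 0], "angular": [0, 0, 0]}, {"gripper": 255, "offset": [0.02, 0, -0.03], "angular": [0, 0, 0]}, {"gripper": 255, "offset": [0.046, 0, -0.035], "angular": [0, 0, 0]}, {"gripper": 255, "offset": [0.046, 0, -0.035], "angular": [0, 0, 0]}, {"gripper": 255, "offset": [0.046, 0, -0.035], "angular": [0, 0, 0]}])

```text
t: 4.5
eef_pos: [0.504, -0.0197, 0.1972]
tool_rot: [0.0, 0.836, 0.548, -0.001]
contact_force: [-0.9, -0.9, -0.3]
gripper_width: -0.004
grasp_force: 0.0
```

```bash
python3 -c "
from h import *
go(0,0,.160)
cv2.imwrite('pics/scene2.png',optics.read_camera('scene'))
b=cv2.imread('pics/scene2.png')[150:290,180:340]
print(pix('scene',np.r_[well,.08]),pix('scene',np.r_[well-.058*ey,.1005]))
cv2.imwrite('pics/c2.png',cv2.resize(b,None,fx=4,fy=4))
"
```

```text
t 4.5 at [-0.0002  0.0007  0.1972] F [-0.9 -0.9 -0.3]
off [-0.0006  0.0003  0.0372] ang [-0.001   0.0016  0.0017]
[251.47348892 226.4738232 ] [224.7100743  228.21745708]
```

View pics/c2.png

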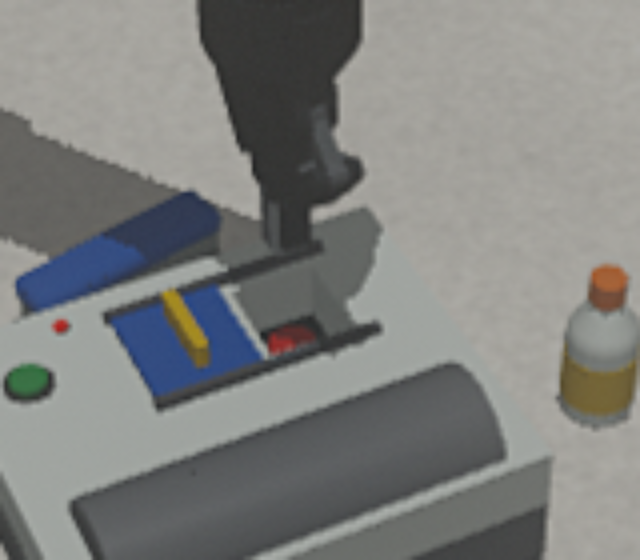

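The shutter is open, with the ridge at crop (185,320) and the red key visible at crop (290,340). The fingers are centred over the well, so I'll descend.

>>> drive_tool(deltas=[{"gripper": 255, "offset": [0, 0, 0.015], "angular": [0, 0, 0]}, {"gripper": 255, "offset": [0, 0, 0.03], "angular": [0, 0, 0]}, {"gripper": 255, "offset": [0, 0, 0.045], "angular": [0, 0, 0]}, {"gripper": 255, "offset": [0, 0, 0.06], "angular": [0, 0, 0]}, {"gripper": 255, "offset": [0, 0, 0.06], "angular": [0, 0, 0]}])

```text
t: 5.05
eef_pos: [0.5029, -0.02, 0.135]
tool_rot: [-0.001, 0.837, 0.548, -0.002]
contact_force: [-1.0, 0.1, -0.3]
gripper_width: 0.001
grasp_force: 0.0
```

>>> drive_tool(deltas=[{"gripper": 255, "offset": [0, 0, 0.005], "angular": [0, 0, 0]}, {"gripper": 255, "offset": [0, 0, 0.01], "angular": [0, 0, 0]}, {"gripper": 255, "offset": [0, 0, 0.013], "angular": [0, 0, 0]}, {"gripper": 255, "offset": [0, 0, 0.015], "angular": [0, 0, 0]}, {"gripper": 255, "offset": [0, 0, 0.015], "angular": [0, 0, 0]}])

```text
t: 5.55
eef_pos: [0.5049, -0.0196, 0.1229]
tool_rot: [0.0, 0.837, 0.548, 0.0]
contact_force: [0.0, 0.8, 3.7]
gripper_width: -0.0
grasp_force: 1.9
```

>>> drive_tool(deltas=[{"gripper": 255, "offset": [0, 0, 0.002], "angular": [0, 0, 0]}, {"gripper": 255, "offset": [0, 0, 0.003], "angular": [0, 0, 0]}, {"gripper": 255, "offset": [0, 0, 0.003], "angular": [0, 0, 0]}])

```text
t: 5.85
eef_pos: [0.5051, -0.0194, 0.1221]
tool_rot: [0.001, 0.837, 0.548, 0.0]
contact_force: [-9.0, -0.6, 30.8]
gripper_width: -0.001
grasp_force: 15.1
```

Bottomed. I'll ease off 1 mm and hold.

>>> drive_tool(deltas=[{"gripper": 255, "offset": [0, 0, -0.001], "angular": [0, 0, 0]}, {"gripper": 255, "offset": [0, 0, -0.001], "angular": [0, 0, 0]}, {"gripper": 255, "offset": [0, 0, -0.001], "angular": [0, 0, 0]}, {"gripper": 255, "offset": [0, 0, -0.001], "angular": [0, 0, 0]}, {"gripper": 255, "offset": [0, 0, -0.001], "angular": [0, 0, 0]}])

```text
t: 6.35
eef_pos: [0.505, -0.0195, 0.1223]
tool_rot: [0.001, 0.837, 0.548, 0.0]
contact_force: [-5.2, -0.3, 20.9]
gripper_width: 0.001
grasp_force: 10.2
```

>>> drive_tool(deltas=[{"gripper": 255, "offset": [0, 0, 0], "angular": [0, 0, 0]}, {"gripper": 255, "offset": [0, 0, 0], "angular": [0, 0, 0]}, {"gripper": 255, "offset": [0, 0, 0], "angular": [0, 0, 0]}, {"gripper": 255, "offset": [0, 0, 0], "angular": [0, 0, 0]}, {"gripper": 255, "offset": [0, 0, 0], "angular": [0, 0, 0]}])

```text
t: 6.85
eef_pos: [0.505, -0.0195, 0.1223]
tool_rot: [0.001, 0.837, 0.548, 0.0]
contact_force: [-5.0, -0.9, 20.8]
gripper_width: 0.002
grasp_force: 10.2
```

>>> drive_tool(deltas=[{"gripper": 255, "offset": [0, 0, 0], "angular": [0, 0, 0]}, {"gripper": 255, "offset": [0, 0, 0], "angular": [0, 0, 0]}, {"gripper": 255, "offset": [0, 0, 0], "angular": [0, 0, 0]}, {"gripper": 255, "offset": [0, 0, 0], "angular": [0, 0, 0]}, {"gripper": 255, "offset": [0, 0, 0], "angular": [0, 0, 0]}])

```text
t: 7.35
eef_pos: [0.505, -0.0195, 0.1223]
tool_rot: [0.001, 0.837, 0.548, 0.0]
contact_force: [-4.4, 0.0, 21.0]
gripper_width: -0.0
grasp_force: 10.2
```

>>> drive_tool(deltas=[{"gripper": 255, "offset": [0, 0, 0], "angular": [0, 0, 0]}, {"gripper": 255, "offset": [0, 0, 0], "angular": [0, 0, 0]}, {"gripper": 255, "offset": [0, 0, 0], "angular": [0, 0, 0]}, {"gripper": 255, "offset": [0, 0, 0], "angular": [0, 0, 0]}, {"gripper": 255, "offset": [0, 0, 0], "angular": [0, 0, 0]}])

```text
t: 7.85
eef_pos: [0.505, -0.0195, 0.1223]
tool_rot: [0.001, 0.837, 0.548, 0.0]
contact_force: [-5.4, -0.3, 20.7]
gripper_width: 0.002
grasp_force: 10.2
```

>>> drive_tool(deltas=[{"gripper": 255, "offset": [0, 0, 0], "angular": [0, 0, 0]}, {"gripper": 255, "offset": [0, 0, 0], "angular": [0, 0, 0]}, {"gripper": 255, "offset": [0, 0, 0], "angular": [0, 0, 0]}, {"gripper": 255, "offset": [0, 0, 0], "angular": [0, 0, 0]}, {"gripper": 255, "offset": [0, 0, 0], "angular": [0, 0, 0]}])

```text
t: 8.35
eef_pos: [0.505, -0.0195, 0.1223]
tool_rot: [0.001, 0.837, 0.548, 0.0]
contact_force: [-5.5, -0.0, 20.5]
gripper_width: 0.004
grasp_force: 10.2
```

>>> drive_tool(deltas=[{"gripper": 255, "offset": [0, 0, -0.02], "angular": [0, 0, 0]}, {"gripper": 255, "offset": [0, 0, -0.05], "angular": [0, 0, 0]}, {"gripper": 255, "offset": [0, 0, -0.08], "angular": [0, 0, 0]}, {"gripper": 255, "offset": [-0.04, 0, -0.08], "angular": [0, 0, 0]}, {"gripper": 255, "offset": [-0.085, 0, -0.08], "angular": [0, 0, 0]}])

```text
t: 8.85
eef_pos: [0.4712, -0.0971, 0.2018]
tool_rot: [0.001, 0.836, 0.549, 0.001]
contact_force: [0.8, -1.5, -0.5]
gripper_width: -0.001
grasp_force: 0.0
```

>>> drive_tool(deltas=[{"gripper": 255, "offset": [0, 0, 0], "angular": [0, 0, 0]}, {"gripper": 255, "offset": [0, 0, 0], "angular": [0, 0, 0]}])

```text
t: 9.05
eef_pos: [0.4699, -0.0988, 0.2005]
tool_rot: [0.0, 0.837, 0.546, -0.0]
contact_force: [0.3, -0.0, -0.3]
gripper_width: -0.003
grasp_force: 0.0
```

```bash
python3 -c "
from h import *
go(0,-.086,.162)
cv2.imwrite('pics/scene3.png',optics.read_camera('scene'))
b=cv2.imread('pics/scene3.png')[150:290,180:340]
cv2.imwrite('pics/c3.png',cv2.resize(b,None,fx=4,fy=4))
"
```

```text
t 9.05 at [ 1.000e-04 -8.550e-02  2.005e-01] F [ 0.3 -0.  -0.3]
off [-0.0005 -0.0001  0.0385] ang [-0.0001  0.0006 -0.0034]
```

View pics/c3.png

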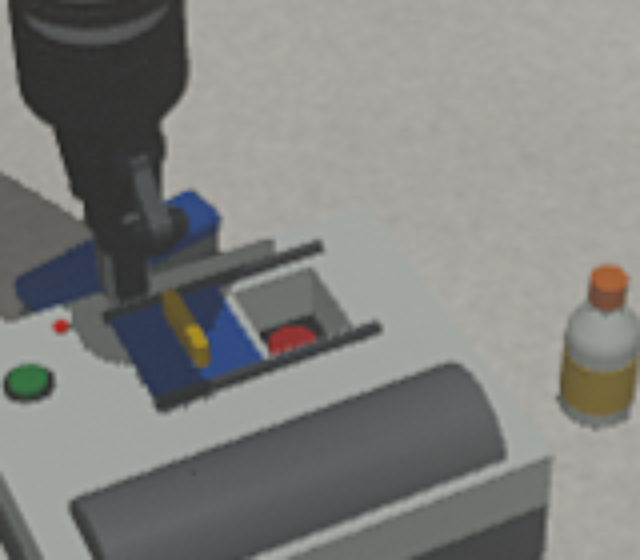

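The shutter is still open and the key is released (crop (290,340)). The fingers are above the ridge's −y side at crop (125,290). I'll lower and push it closed.

>>> drive_tool(deltas=[{"gripper": 255, "offset": [0, 0, 0.013], "angular": [0, 0, 0]}, {"gripper": 255, "offset": [0, 0, 0.026], "angular": [0, 0, 0]}, {"gripper": 255, "offset": [0, 0, 0.038], "angular": [0, 0, 0]}, {"gripper": 255, "offset": [0, 0, 0.038], "angular": [0, 0, 0]}, {"gripper": 255, "offset": [0, 0, 0.038], "angular": [0, 0, 0]}])

```text
t: 9.6
eef_pos: [0.4703, -0.0971, 0.1618]
tool_rot: [-0.001, 0.836, 0.548, -0.0]
contact_force: [-0.9, 0.0, -0.2]
gripper_width: -0.001
grasp_force: 0.0
```

>>> drive_tool(deltas=[{"gripper": 255, "offset": [0.01, 0, 0], "angular": [0, 0, 0]}, {"gripper": 255, "offset": [0.02, 0, 0], "angular": [0, 0, 0]}, {"gripper": 255, "offset": [0.03, 0, 0], "angular": [0, 0, 0]}, {"gripper": 255, "offset": [0.04, 0, 0], "angular": [0, 0, 0]}, {"gripper": 255, "offset": [0.05, 0, 0], "angular": [0, 0, 0]}])

```text
t: 10.1
eef_pos: [0.491, -0.0509, 0.1628]
tool_rot: [0.0, 0.837, 0.548, 0.0]
contact_force: [0.5, -2.5, -0.7]
gripper_width: -0.0
grasp_force: 1.2
```

>>> drive_tool(deltas=[{"gripper": 255, "offset": [0.006, 0, 0], "angular": [0, 0, 0]}, {"gripper": 255, "offset": [0.012, 0, 0], "angular": [0, 0, 0]}, {"gripper": 255, "offset": [0.018, 0, 0], "angular": [0, 0, 0]}, {"gripper": 255, "offset": [0.02, 0, 0], "angular": [0, 0, 0]}, {"gripper": 255, "offset": [0.02, 0, 0], "angular": [0, 0, 0]}])

```text
t: 10.6
eef_pos: [0.4986, -0.033, 0.1626]
tool_rot: [-0.0, 0.837, 0.548, 0.0]
contact_force: [0.4, -0.6, 0.3]
gripper_width: -0.006
grasp_force: 0.0
```

>>> drive_tool(deltas=[{"gripper": 255, "offset": [0.002, 0, 0], "angular": [0, 0, 0]}, {"gripper": 255, "offset": [0.002, 0, 0], "angular": [0, 0, 0]}])

```text
t: 10.8
eef_pos: [0.4987, -0.0328, 0.1625]
tool_rot: [0.0, 0.837, 0.547, -0.001]
contact_force: [-2.5, -5.4, 3.9]
gripper_width: -0.003
grasp_force: 2.5
```

```bash
python3 -c "
from h import *
go(0,-.015,.162)"
```

```text
t 10.8 at [ 1.000e-04 -1.340e-02  1.625e-01] F [-2.5 -5.4  3.9]
off [-0.0016 -0.0001  0.0005] ang [-0.0009  0.0027 -0.0011]
```

It stalls at the closed stop, and the travel matches 58 mm. Retreat and check.

>>> drive_tool(deltas=[{"gripper": 255, "offset": [-0.01, 0, 0], "angular": [0, 0, 0]}, {"gripper": 255, "offset": [-0.012, 0, -0.03], "angular": [0, 0, 0]}, {"gripper": 255, "offset": [-0.012, 0, -0.07], "angular": [0, 0, 0]}, {"gripper": 255, "offset": [-0.012, 0, -0.11], "angular": [0, 0, 0]}, {"gripper": 255, "offset": [-0.012, 0, -0.11], "angular": [0, 0, 0]}])

```text
t: 11.3
eef_pos: [0.497, -0.0423, 0.2774]
tool_rot: [0.003, 0.837, 0.548, 0.004]
contact_force: [0.2, 0.5, -0.8]
gripper_width: -0.001
grasp_force: 0.0
```

>>> drive_tool(deltas=[{"gripper": 255, "offset": [0, 0, 0], "angular": [0, 0, 0]}, {"gripper": 255, "offset": [0, 0, 0], "angular": [0, 0, 0]}])

```text
t: 11.5
eef_pos: [0.4936, -0.0428, 0.2714]
tool_rot: [-0.001, 0.837, 0.548, -0.001]
contact_force: [-0.7, -0.1, 0.2]
gripper_width: 0.002
grasp_force: 0.0
```

```bash
python3 -c "
from h import *
im=optics.read_camera('scene');cv2.imwrite('pics/scene4.png',im)
b,a=blob(im,(18,110,80),(35,255,255),(170,195,310,250));print(b,a)
p=onplane('scene',b,.0945)[:2]-well;print(p@ex,p@ey)
i0=cv2.imread('pics/scene0.png');b,a=blob(i0,(18,110,80),(35,255,255),(170,195,310,250))
p=onplane('scene',b,.0945)[:2]-well;print('before',p@ex,p@ey)
"
```

```text
[252.17204301 222.25806452] 93
0.003143351153909111 0.00042194211790226913
before 0.003018842381465511 -0.006675677629995059
```

View pics/scene4.png

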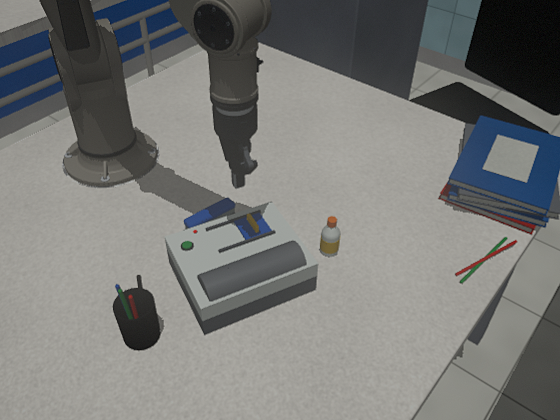

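The shutter is closed with the ridge at (252,222). The cup, glue and stapler are where they were, and the arm is clear.

```bash
python3 -c "
from station import bot
print(bot.hand_in())"
```

```text
the job is handed in; nothing more can be done
None
```

The job is handed in: I pushed the shutter open to its stop, held the reset key bottomed for about 2.5 s, pushed the shutter closed to its stop again and left the arm clear; the last picture shows the cup, glue and stapler where they were, but the hand-in returned no verdict.

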